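# Load the test bay and press the contact lever

## Task

Draw the orange module out of its charging cradle, lay it down on the open bench and take it afresh (cradle and bay are both hooded), then slide it, brass contacts first and right way up, fully home into the bay of the blue tester. With the module home and let go, press the tester's red lever all the way down to its stop, hold it there for about a second, and let it spring back up, leaving the module in the bay. Leave the other things on the bench where they are.

Things in the scene. Friction and masses are not known exactly. Their poses are not given: they have to be found in the camera images.
- module: Module, rigid, 155 mm long, 0.15 kg, lying flat. Nose: orange, 85 long x 36 wide x 24 high, brass contacts on top at its tip. Tail: black ribbed, 70 long x 42 wide x 30 high. Origin: on its flat underside, centre line, at the shoulder where orange meets black; x to the nose tip, z up. It starts with its tail in the cradle, nose sticking out to the robot's side.
- module_nose (a point): Middle of the module's front end face, the contact end: 85 mm ahead of its origin, 12 mm up.
- module_tail (a point): Middle of the module's rear end face: 70 mm behind its origin, 15 mm up.
- cradle: Black charging cradle fixed to the bench, 90 long x 71 wide x 48 mm high: a hood over one pocket 47 wide x 36 high x 80 mm deep, open only in front, the bench its floor. Origin: on the bench in the middle of the mouth; x points into the pocket; the module comes out level along -x, 80 mm before it can be lifted. Cradle and tester swap sides between runs.
- tester: Bench tester, fixed. Origin: on the bench, middle of the bay's mouth; x into the bay, y left, z up. Grey hooded bay, 41 high x 64 wide outside; passage 42 wide x 29 high, the bench its floor, flared to 54 wide over the first 20 mm. Module home: orange nose hidden, black tail out. Blue case 110 mm high begins 93 mm beyond the mouth. Red lever 75 mm left (+y) of the bay.
- bay_stop (a point): Middle of the stop face at the bay's inner end, 83 mm inside the mouth, 12 mm up; the nose tip touches it when the module is fully home.
- lever_pad (a point): Centre of the top face of the lever's red pad, 30 x 26 mm; its resting place is about 32 mm in from the bay mouth, 75 mm to its left, 84 mm above the bench. Its arm is 70 mm long, hinged at the case; the stroke takes the pad about 28 mm down, nearly straight. It moves with the lever.
- lever (a joint): Angle of the sprung lever: 0 at rest (up), 0.40 rad pressed fully down on its stop. A spring returns it; it takes about 3 N to start and 7 N at the stop.
- spool: Solder spool, silver between black flanges, 40 mm across, 32 mm tall, standing on the bench; bystander, origin under its centre.
- screwdriver: Blue-handled screwdriver, 170 mm long, lying on the bench; bystander.
- multimeter: Yellow handheld multimeter, 150 x 75 x 35 mm, lying on its back; bystander.
- pliers: Green-handled pliers, about 165 mm long, lying flat; bystander.
- flux_bottle: Amber bottle, 40 mm across, 90 mm tall, standing on the bench; bystander.
- screw_tray: Black divided tray, 110 x 80 x 30 mm; bystander.
- brush: Small brush, 160 mm long, lying flat; bystander.
There are look-alikes about, which are no part of the job. What is shaped like the module but pink is not meant. What is shaped like the cradle but turquoise is not meant.

How it is judged:
By the outcome, as a careful person would: the job done as asked, in the order asked, and still so for the second after the job is handed in, with the robot touching nothing.
It also fails if it takes over 67 s, if anything falls off the work surface, if the arm or the gripper's body presses on something with over 40 N, if the wrist force passes 120 N, or if a joint passes its speed limit or range.

## Robot

A 7-joint arm with a two-finger parallel gripper is mounted at the origin on the work surface. World frame = base frame: x ahead of the robot, y to its left, z up, the work surface at z = 0. Lengths are in m, angles in rad, forces in N, time in s.
With the tool pointing down it reaches from about 0.425 to 0.925 m from the base axis. Payload 6.8 kg.
Tool frame: the origin (TCP) lies between the finger pads; the fingertips stand r.tips_ahead ahead of it and the grasp point (between the pads) lies 5 mm behind it (r.tips_ahead is the distance from the TCP to the fingertips, in m); z points along the fingers, y is the line along which they close (so a half turn about z gives the same grasp; the last joint's range is limited). The gripper opens to 85 mm and grips with 20 to 120 N. Pads are 22 mm wide; open, the fingers measure 114 mm over their backs; the gripper's body (76 mm by 85 mm) begins 54 mm behind the grasp point. The pads swing forward as they close: fully open they stand 13 mm farther back than shut.
Start: joints at [-1.378, 0.477, 0.022, 1.555, -0.011, 1.109, -0.083], TCP at [0.2, 0.645, 0.245] pointing down, gripper open.
Joint ranges: [-2.96, 2.96], [-0.34, 2.1], [-1.41, 1.46], [0.24, 2.44], [-1.37, 4.51], [0.17, 1.92], [-2.96, 2.96]. Speed limits (rad/s): [2.39, 2.39, 3.14, 3.14, 3.14, 3.14, 3.14].

## Interface

Orientations are given as a rotation vector (axis times angle).
In Python, from bench import r gives the robot as it stands.
- The arm moves only by the tool move_arm, never from a script. Its argument "rows" is one flat list of numbers, 4 for each row, row after row: the shift along the tool's x, y, z in cm, then the turn about the tool's z in degrees. In form: [tx, ty, tz, twist, tx, ty, tz, twist, ...]. A call has 1 to 10 rows; each row is the pose to reach, as a shift and turn from the pose commanded when the call began, along the tool's axes at that moment; what a row does not reach only later rows make up. A row lasts 1/8 s, in which the tool goes at most 62.5 mm and 10.7 degrees, less where a joint would pass 70% of its speed; a pose out of reach is approached as far as the arm can. A call with a gripper value outside its range is refused whole. "fingers" is the opening, from 0 (shut) to 1 (fully open), set as the call begins (left out, the last holds). The fingers move at their own pace and stop on an object; "newtons" is the grip in N (left out, the last holds). Time passes only in rows, so rows that repeat a pose let the fingers close. It gives the time, the measured TCP pose, the force, the opening and the grip force at its end, in the units of the state.
- r.get_obs(): the state, without advancing time (a new reading comes with each control period).
- r.grab_frame(name): name is "scene" or "side" or "wrist"; returns the picture (384x512x3 uint8, blue, green, red); there is no depth.
- r.camera_params(name): a dict with "fx", "fy", "cx", "cy" (pixels), "k1" (the pictures are not rectified: a ray, as slopes to the right and down, at radius r is drawn at 1 + k1 r^2 times it, then the intrinsics apply), "world_from_camera" (4x4, takes a point from camera to world coordinates). Camera axes: x right, y down, z forward; pixel columns grow to the right and rows downward; lengths in m; the calibration is good to about 2 mm. A picture is of the moment at which its call begins: read the wrist's pose just before it. camera_params takes no time and is no camera call; for the wrist camera it gives the pose at the moment of the call.
- r.hand_in(): hands the job in; it is judged then, once.
The state is a dict: "clock": time; "joints": joint angles; "qvel": joint speeds; "tau": joint torques, N m; "tcp_pos": TCP position; "orientation": TCP orientation; "contact_force": force on the tool from outside, world axes, zero at the start; "moment": the same for the moment, N m; "grip_width": finger opening in m; "gripper_force": force on a finger pad.
Only numpy, scipy, OpenCV 4.12 (cv2) and the standard library are available. Lean on these libraries where they do the work, as an engineer would, in place of code of your own. Each camera call takes 0.05 s, during which the arm holds its last target. There are 200 camera calls.

## Working session

There is one attempt and no reset: what is moved stays moved. The work goes in short steps, Python scripts to look and compute and a tool call to move; the robot and the scene stay as the last step left them, time stands still between calls to the robot, and variables do not carry over. Pictures are saved under pics/ and viewed, at most 11 in all, crops included, and the job is handed in when it is done.

Besides the shell and the picture viewer there is one more tool, called after "Call:" by a JSON object that holds its "fn" and its "kwargs". move_arm: Moves the arm, as the interface text tells. Its arguments: {"type":"object","properties":{"rows":{"type":"array"},"fingers":{"type":"number"},"newtons":{"type":"number"}},"required":["rows"]}

```bash
ls; mkdir -p pics
python3 - <<'E'
from bench import r
import cv2
for n in("scene","side"):
    cv2.imwrite(f"pics/{n}0.png",r.grab_frame(n))
    p=r.camera_params(n);print(n,{k:(v if k!="world_from_camera" else v) for k,v in p.items()})
o=r.get_obs();print({k:o[k] for k in("clock","tcp_pos","orientation","grip_width","contact_force")},r.tips_ahead)
E
```

```text
pics
scene {'fx': 410.9957366724764, 'fy': 410.9957366724764, 'cx': 255.08652537376273, 'cy': 190.02818531467443, 'k1': 0.047069122724985264, 'world_from_camera': array([[-0.09452466,  0.83752977, -0.53815331,  1.26542615],
       [ 0.99540959,  0.07137222, -0.06376322,  0.06637264],
       [-0.0149944 , -0.54171016, -0.8404316 ,  1.079432  ],
       [ 0.        ,  0.        ,  0.        ,  1.        ]])}
side {'fx': 484.02818103784415, 'fy': 484.02818103784415, 'cx': 258.0326772356381, 'cy': 186.25236004647707, 'k1': -0.19967231486667925, 'world_from_camera': array([[-0.88616205, -0.3665372 ,  0.28349129,  0.17022331],
       [-0.46311694,  0.68014304, -0.56826766,  0.87152662],
       [ 0.01547661, -0.63486685, -0.77246654,  1.28501846],
       [ 0.        ,  0.        ,  0.        ,  1.        ]])}
{'clock': 0.1, 'tcp_pos': array([0.19986145, 0.64420173, 0.24444218]), 'orientation': array([-4.70631519e-01, -3.10604388e+00,  2.54842877e-03]), 'grip_width': 0.08531469903783402, 'contact_force': array([ 0.63832241, -0.15458243,  0.52022027])} 0.014
```

View pics/scene0.png

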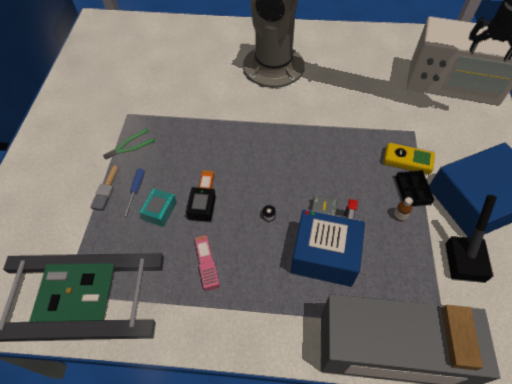

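View pics/side0.png

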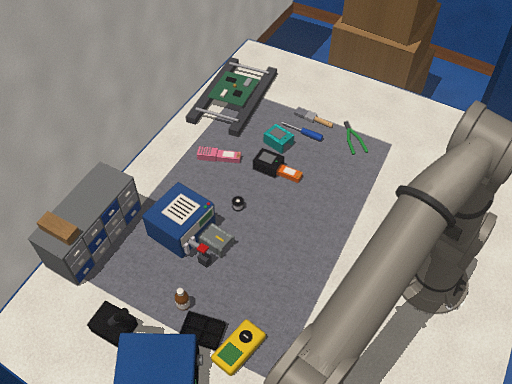

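The scene view shows the orange nose at (207,179), the black cradle at (201,204), the grey bay at about (325,207) and the red lever pad at (353,205). The robot is at the top of the image. The side view agrees. Next I measure roughly by rays.

```bash
cat > h.py <<'E'
import numpy as np, cv2
from scipy.spatial.transform import Rotation as R
from bench import r
def shot(n):
    p=r.camera_params(n); return r.grab_frame(n),p
def ray(p,uv):
    K=np.array([[p["fx"],0,p["cx"]],[0,p["fy"],p["cy"]],[0,0,1.]])
    s=cv2.undistortPoints(np.float64(uv).reshape(-1,1,2),K,np.array([p["k1"],0,0,0])).reshape(-1,2)
    T=p["world_from_camera"]; return T[:3,3],np.c_[s,np.ones(len(s))]@T[:3,:3].T
def onz(p,uv,z):
    c,d=ray(p,uv); return c+d*((z-c[2])/d[:,2])[:,None]
def proj(p,X):
    T=np.linalg.inv(p["world_from_camera"]); c=np.atleast_2d(X)@T[:3,:3].T+T[:3,3]; s=c[:,:2]/c[:,2:]
    s=s*(1+p["k1"]*(s**2).sum(1,keepdims=True)); return s*[p["fx"],p["fy"]]+[p["cx"],p["cy"]]
def mask(im,h0,h1,s=120,v=60):
    h=cv2.cvtColor(im,cv2.COLOR_BGR2HSV); return cv2.inRange(h,(h0,s,v),(h1,255,255))
def blobs(m,amin=30):
    n,l,st,c=cv2.connectedComponentsWithStats(m); return sorted([(int(st[i,4]),c[i].round(1),st[i,:4]) for i in range(1,n) if st[i,4]>=amin],key=lambda b:-b[0])
def to(x,y,z,yaw=None):
    """tool-axis shift (cm) and twist (deg) to TCP x,y,z with tool x axis at world yaw (deg)"""
    o=r.get_obs(); Rm=R.from_rotvec(o["orientation"]).as_matrix(); cur=np.degrees(np.arctan2(Rm[1,0],Rm[0,0]))
    d=Rm.T@(np.array([x,y,z])-o["tcp_pos"])*100
    tw=0 if yaw is None else -((yaw-cur+180)%360-180)
    print("cur tcp",o["tcp_pos"].round(4),"yaw",cur.round(2),"-> shift",d.round(2),"twist",round(tw,2),"j",o["joints"].round(2),"t",o["clock"])
E
python3 - <<'E'
from h import *
for n in("scene","side"):
    im,p=shot(n)
    for nm,a,z in(("orange",(5,16),.024),("red",(0,4),.084),("red2",(175,180),.084)):
        for b in blobs(mask(im,*a,s=150,v=110),20)[:4]: print(n,nm,b[0],b[1],b[2],onz(p,b[1],z).round(3))
    if n=="scene":
        c=max(cv2.findContours(mask(im,5,16,150,110)[165:192,190:225],0,1)[0],key=cv2.contourArea).reshape(-1,2)+[190,165]
        print(cv2.boxPoints(cv2.minAreaRect(onz(p,c,.024)[:,:2].astype(np.float32))).round(3))
to(.55,-.2,.3,180)
E
```

```text
scene orange 85 [208.1 175.4] [201 171  13  17] [[ 0.548 -0.165  0.024]]
scene red 85 [352.6 204.1] [348 199  10  11] [[0.652 0.267 0.084]]
[[ 0.53  -0.151]
 [ 0.53  -0.188]
 [ 0.591 -0.187]
 [ 0.591 -0.15 ]]
side orange 181 [289. 174.] [277 165  25  18] [[ 0.564 -0.155  0.024]]
side orange 35 [177.9 297.9] [175 295   7   7] [[0.643 0.42  0.024]]
side red 68 [202.  247.5] [197 243  12  10] [[0.648 0.271 0.084]]
cur tcp [0.1999 0.6444 0.2447] yaw 162.77 -> shift [-58.45 -70.28  -5.44] twist -17.23 j [-1.38  0.48  0.02  1.56 -0.01  1.11 -0.08] t 0.2
```

Call:
{"fn": "move_arm", "kwargs": {"rows": [-4, -3, -1, -2, -9, -6, -2, -4, -14, -9.5, -3, -6, -19, -13, -4, -8, -24, -16.5, -5, -10, -29, -20, -5.5, -12, -34, -23.5, -5.5, -14, -39, -27, -5.5, -16, -43, -30.5, -5.5, -17, -45.6, -32.3, -5.5, -17]}}

```text
clock: 1.45
tcp_pos: [0.5411, 0.1976, 0.3004]
orientation: [0.012, 3.141, -0.001]
contact_force: [0.3, 0.9, -0.5]
grip_width: 0.0854
gripper_force: 0.0
```

Run:
```python
from h import *
im,p=shot("wrist"); cv2.imwrite("pics/w1.png",im); print(p["world_from_camera"].round(3),p["fx"],p["k1"])
np.savez("w1",im=im,**p)
to(.54,.2,.3,180)
to(.54,-.165,.3,180)
```

```text
[[ 0.008  0.964  0.265  0.475]
 [ 1.    -0.007 -0.003  0.198]
 [-0.001  0.265 -0.964  0.428]
 [ 0.     0.     0.     1.   ]] 342.99920417902456 0.027518328625321473
cur tcp [0.5433 0.1941 0.3004] yaw 179.31 -> shift [0.34 0.58 0.04] twist -0.69 j [-0.63  0.27  0.22  1.74 -0.06  1.14  1.16] t 1.5
cur tcp [0.5433 0.1941 0.3004] yaw 179.31 -> shift [ -0.1  -35.91   0.13] twist -0.69 j [-0.63  0.27  0.22  1.74 -0.06  1.14  1.16] t 1.5
```

View pics/w1.png

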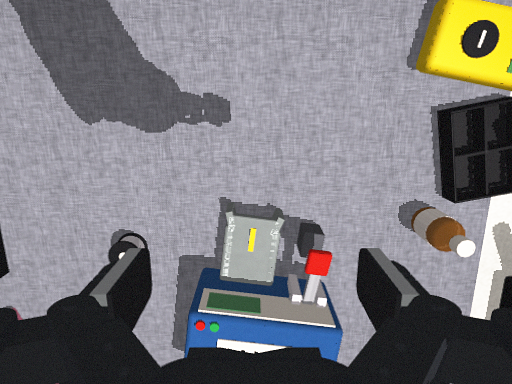

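The wrist view shows the grey hood around (250,248), with its mouth edge at row ~215, its stripe at (252,240) and the red pad at (318,262). The tester is yawed slightly. Next I move over the module.

Call:
{"fn": "move_arm", "kwargs": {"rows": [0, -4, 0, -0.7, 0, -9, 0, -0.7, 0, -14, 1, -0.7, 0, -19, 2, -0.7, 0, -24, 3, -0.7, 0, -29, 4, -0.7, 0, -33, 5, -0.7, 0, -36, 6, -0.7, 0, -36, 6, -0.7, 0, -36, 6, -0.7]}}

```text
clock: 2.75
tcp_pos: [0.5385, -0.1579, 0.2403]
orientation: [0.014, -3.141, -0.001]
contact_force: [-0.2, 0.2, -0.1]
grip_width: 0.0853
gripper_force: 0.0
```

Run:
```python
from h import *
im,p=shot("wrist"); np.savez("w2",im=im,**p)
m=mask(im,5,16,150,110)
c=max(cv2.findContours(m,0,1)[0],key=cv2.contourArea).reshape(-1,2)
print("nose box z.024",cv2.boxPoints(cv2.minAreaRect(onz(p,c,.024)[:,:2].astype(np.float32))).round(4))
w=np.load("w1.npz"); a=w["im"]
y=blobs(mask(a[200:285,205:290],20,35,120,100),10); print(y)
ys,xs=np.nonzero(mask(a[220:260,235:270],20,35,120,100)); q=onz(w,np.c_[xs+235,ys+220],.041)[:,:2]
print("stripe",q.mean(0).round(4),cv2.boxPoints(cv2.minAreaRect(q.astype(np.float32))).round(4))
b=blobs(mask(a,0,4,150,110),40)+blobs(mask(a,175,180,150,110),40); print([(x[0],x[1],onz(w,x[1],.084).round(4)) for x in b])
canv=np.vstack([cv2.resize(a[190:300,195:345],None,fx=4,fy=4,interpolation=2)[:,:600]])
canv=np.hstack([canv]); cv2.imwrite("pics/w1c.png",canv); cv2.imwrite("pics/w2.png",im)
to(.54,-.165,.24,180)
```

```text
nose box z.024 [[ 0.5247 -0.1888]
 [ 0.6115 -0.1894]
 [ 0.6117 -0.1541]
 [ 0.5249 -0.1536]]
[(118, array([46.4, 39.1]), array([43, 28,  8, 24], dtype=int32))]
stripe [0.6366 0.1933] [[0.6215 0.1923]
 [0.6515 0.1881]
 [0.6524 0.194 ]
 [0.6223 0.1982]]
[(550, array([318. , 262.3]), array([[0.6465, 0.2665, 0.084 ]])), (62, array([200., 325.]), array([[0.7246, 0.1333, 0.084 ]]))]
cur tcp [ 0.5387 -0.1574  0.2405] yaw -179.43 -> shift [-0.12 -0.76  0.04] twist 0.57 j [-0.14  0.31  0.39  1.86 -0.14  1.    1.89] t 2.8
```

View pics/w1c.png

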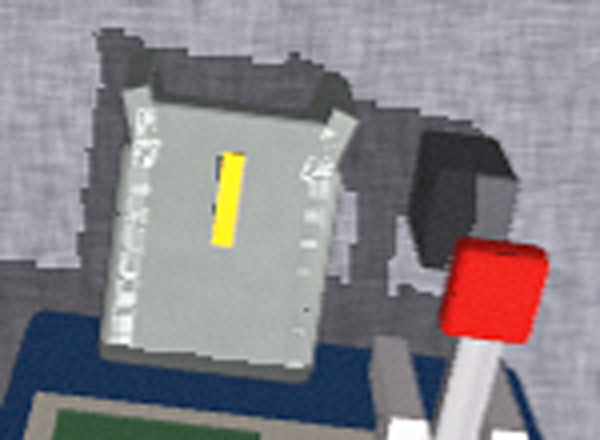

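View pics/w2.png

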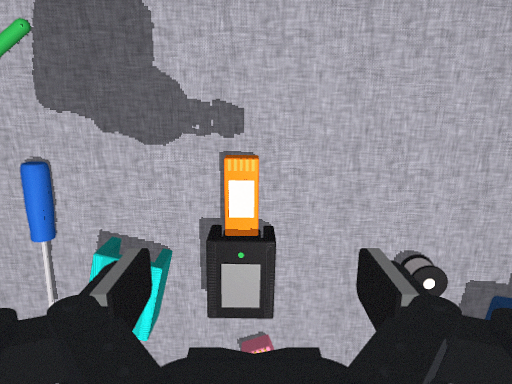

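The wrist view shows the orange nose spanning (224–259, 155–235), straight along the image column direction, with the cradle below it. Neighbours are clear of the fingers. The crop shows the hood yawed about -8°. Next I approach the nose.

Call:
{"fn": "move_arm", "kwargs": {"rows": [-1.5, -0.6, 4, 0.5, -3.6, -1.3, 9, 0.5, -3.6, -1.3, 14, 0.5, -3.6, -1.3, 16, 0.5, -3.6, -1.3, 16, 0.5, -3.6, -1.3, 16, 0.5]}}

```text
clock: 3.55
tcp_pos: [0.5758, -0.1717, 0.0823]
orientation: [0.001, 3.138, -0.001]
contact_force: [0.4, -0.4, 0.3]
grip_width: 0.0856
gripper_force: 0.0
```

Run:
```python
from h import *
to(.575,-.171,.018,180)
```

```text
cur tcp [ 0.5758 -0.1717  0.0823] yaw 179.98 -> shift [0.1  0.07 6.43] twist -0.02 j [-0.06  0.57  0.32  1.88 -0.26  0.72  1.99] t 3.55
```

Call:
{"fn": "move_arm", "kwargs": {"rows": [0, 0, 3, 0, 0, 0, 5.4, 0, 0, 0, 6.4, 0, 0, 0, 6.4, 0, 0, 0, 6.4, 0]}}

```text
clock: 4.18
tcp_pos: [0.5754, -0.1719, 0.0177]
orientation: [0.001, 3.139, -0.001]
contact_force: [0.2, 0.7, 1.2]
grip_width: 0.0855
gripper_force: 0.0
```

Call:
{"fn": "move_arm", "kwargs": {"rows": [0, 0, 0, 0, 0, 0, 0, 0, 0, 0, 0, 0, 0, 0, 0, 0, 0, 0, 0, 0, 0, 0, 0, 0, 0, 0, 0, 0], "fingers": 0, "newtons": 40}}

```text
clock: 5.05
tcp_pos: [0.5747, -0.1716, 0.0167]
orientation: [0.001, 3.141, 0.0]
contact_force: [-0.4, 0.6, 5.7]
grip_width: 0.0353
gripper_force: 41.5
```

Call:
{"fn": "move_arm", "kwargs": {"rows": [0, 0, -0.2, 0, 0.7, 0, -0.2, 0, 2, 0, -0.2, 0, 3.5, 0, -0.2, 0, 5, 0, -0.2, 0, 6.5, 0, -0.2, 0, 8, 0, -0.2, 0, 9.5, 0, -0.2, 0, 10, 0, -0.2, 0, 10, 0, -0.2, 0]}}

```text
clock: 6.3
tcp_pos: [0.4744, -0.1716, 0.0184]
orientation: [0.001, 3.141, 0.0]
contact_force: [-0.0, 0.1, -1.3]
grip_width: 0.0353
gripper_force: 40.6
```

Run:
```python
from h import *
im,p=shot("side"); cv2.imwrite("pics/s2.png",cv2.resize(im[100:300,180:400],None,fx=2.5,fy=2.5))
to(.52,.208,.1,180)
```

```text
cur tcp [ 0.475  -0.1716  0.0184] yaw 179.97 -> shift [-4.49 37.96 -8.16] twist -0.03 j [ 0.01  0.56  0.26  2.13 -0.3   0.48  2.08] t 6.35
```

View pics/s2.png

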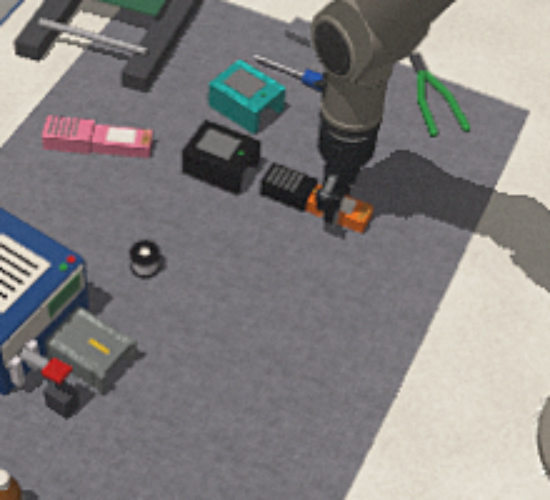

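The module is fully out of the cradle; its tail end at (265,190) clears the cradle mouth. Next I lift, carry and turn it.

Call:
{"fn": "move_arm", "kwargs": {"rows": [0, 0, -3, 0, -1, 0, -7, 5, -2, 2, -10, 15, -3, 4.5, -12, 25, -4, 7, -12, 35, -4.5, 9.5, -12, 45, -4.5, 12, -12, 55, -4.5, 14.5, -12, 65, -4.5, 17, -12, 75, -4.5, 19.5, -12, 85]}}

```text
clock: 7.6
tcp_pos: [0.5202, 0.0248, 0.1385]
orientation: [2.128, 2.31, 0.001]
contact_force: [-0.2, -0.3, -1.4]
grip_width: 0.035
gripper_force: 40.8
```

Run:
```python
from h import *
to(.521,.208,.14,-8)
```

```text
cur tcp [0.5202 0.0248 0.1385] yaw 94.68 -> shift [18.26  1.58 -0.15] twist 102.68 j [-0.76  0.45  0.76  2.06 -0.44  0.79  0.34] t 7.6
```

Call:
{"fn": "move_arm", "kwargs": {"rows": [1.5, 0, 0, 10, 3.5, 0, 0, 20, 5.5, 0.5, 0, 30, 7.5, 0.5, 0, 40, 9.5, 0.5, 0, 50, 11.5, 1, 0, 60, 13.5, 1, 0, 70, 15.5, 1.3, 0, 80, 17.3, 1.5, 0, 90, 18.3, 1.6, 0, 100]}}

```text
clock: 8.85
tcp_pos: [0.52, 0.2093, 0.1381]
orientation: [-3.138, 0.142, -0.001]
contact_force: [-0.8, 0.4, -1.6]
grip_width: 0.0352
gripper_force: 40.7
```

Run:
```python
from h import *
im,p=shot("scene"); cv2.imwrite("pics/x.png",im)
c=[c.reshape(-1,2) for c in cv2.findContours(mask(im,5,16,150,110),0,1)[0] if cv2.contourArea(c)>15]
for k in c: print(onz(p,k.mean(0),.14).round(3))
# tester remeasure with wrist
im,p=shot("wrist"); cv2.imwrite("pics/w3.png",im); np.savez("w3",im=im,**p)
b=blobs(mask(im,0,4,150,110),40); print("red",[(x[0],x[1],onz(p,x[1],.084).round(4)) for x in b])
m=mask(im,22,35,150,120); b=blobs(m,20); print("yel",[(x[0],x[1],onz(p,x[1],.041).round(4)) for x in b])
to(.521,.208,.04,-8)
```

```text
[[0.55  0.208 0.14 ]]
[[0.491 0.222 0.14 ]]
red [(702, array([108.6,   6.2]), array([[0.6365, 0.268 , 0.084 ]]))]
yel [(2040, array([ 23.3, 312.7]), array([[0.4533, 0.3872, 0.041 ]])), (405, array([263.4,  20. ]), array([[0.6329, 0.1938, 0.041 ]])), (224, array([219.7, 176.3]), array([[0.5416, 0.2312, 0.041 ]])), (214, array([236.4, 176.4]), array([[0.5405, 0.2201, 0.041 ]])), (207, array([253.1, 176. ]), array([[0.5397, 0.2089, 0.041 ]])), (207, array([269.9, 175.9]), array([[0.5387, 0.1977, 0.041 ]])), (176, array([286.7, 175. ]), array([[0.5382, 0.1865, 0.041 ]]))]
cur tcp [0.5199 0.2094 0.1378] yaw -4.87 -> shift [0.12 0.12 9.78] twist 3.13 j [-1.3   0.76  1.19  1.98 -0.85  1.02 -1.36] t 8.95
```

Call:
{"fn": "move_arm", "kwargs": {"rows": [0, 0, 3, 1, -0.3, 0, 7, 3, -0.5, 0, 10, 3, -0.5, 0, 11.4, 3, -0.5, 0, 12, 3, -0.5, 0, 12, 3, -0.5, 0, 12, 3]}}

```text
clock: 9.82
tcp_pos: [0.5154, 0.2077, 0.0192]
orientation: [-3.133, 0.219, -0.002]
contact_force: [0.0, 0.3, -1.2]
grip_width: 0.0351
gripper_force: 40.6
```

Call:
{"fn": "move_arm", "kwargs": {"rows": [0, 0, 0, 0, 0, 0, 0, 0, 0, 0, 0, 0, 0, 0, 0, 0, 0, 0, -1, 0, 0, 0, -4, 0, 0, 0, -8, 0, 0, 0, -13, 0, 0, 0, -16, 0, 0, 0, -16, 0], "fingers": 1}}

```text
clock: 11.08
tcp_pos: [0.5159, 0.2077, 0.1809]
orientation: [-3.132, 0.22, -0.006]
contact_force: [0.2, -0.6, -0.5]
grip_width: 0.0853
gripper_force: 0.0
```

Run:
```python
from h import *
im,p=shot("wrist"); cv2.imwrite("pics/w4.png",im)
c=max(cv2.findContours(mask(im,5,16,150,110),0,1)[0],key=cv2.contourArea).reshape(-1,2)
print(cv2.boxPoints(cv2.minAreaRect(onz(p,c,.024)[:,:2].astype(np.float32))).round(4))
to(.45,.218,.2,172)
```

```text
[[0.4783 0.1942]
 [0.5627 0.1834]
 [0.5672 0.2186]
 [0.4828 0.2294]]
cur tcp [0.515  0.2077 0.1793] yaw -8.03 -> shift [-6.58 -0.11 -2.08] twist 179.97 j [-1.35  0.72  1.27  1.96 -0.8   1.08 -1.44] t 11.125
```

View pics/w4.png

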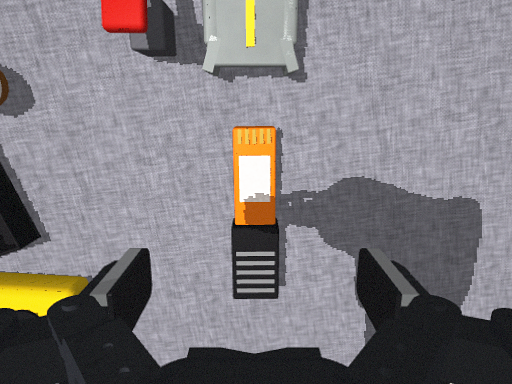

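The wrist view shows the module lying upright, nose toward the bay: contacts at (254,135), shoulder at row 223, tail end at row 298. The hood mouth is above at (250,70). I measure the alignment.

Run:
```python
from h import *
im,p=shot("wrist")
ys,xs=np.nonzero(mask(im[:60,235:270],20,35,120,100)); q=onz(p,np.c_[xs+235,ys],.041)[:,:2]
f=cv2.fitLine(q.astype(np.float32),2,0,.01,.01).ravel(); print("stripe c",q.mean(0).round(4),"ang",np.degrees(np.arctan(f[1]/f[0])).round(2))
hs=cv2.cvtColor(im,cv2.COLOR_BGR2HSV)
L=[];Rr=[]
g=cv2.GaussianBlur(im,(3,3),0).astype(int)
for v in range(2,40,3):
    row=g[v].sum(1); d=np.abs(np.diff(row))
    l=190+int(np.argmax(d[190:225])); e=278+int(np.argmax(d[278:305])); L.append((l,v)); Rr.append((e,v))
print(L[::3],Rr[::3])
for k in(L,Rr):
    q=onz(p,k,.041)[:,:2]; f=cv2.fitLine(q.astype(np.float32),cv2.DIST_HUBER,0,.01,.01).ravel(); print(f[2:].round(4),np.degrees(np.arctan(f[1]/f[0])).round(2))
print("lip corners",onz(p,[(204,68),(299,68),(215,66),(290,66)],.041).round(4))
m=mask(im,5,16,150,110)
c=max(cv2.findContours(m,0,1)[0],key=cv2.contourArea).reshape(-1,2); 
for lo,hi in((130,220),):
    qs=np.array([onz(p,[[(np.nonzero(m[v])[0].min()+np.nonzero(m[v])[0].max())/2,v]],.024)[0,:2] for v in range(135,150)]+[onz(p,[[(np.nonzero(m[v])[0].min()+np.nonzero(m[v])[0].max())/2,v]],.024)[0,:2] for v in range(205,220)])
    f=cv2.fitLine(qs.astype(np.float32),2,0,.01,.01).ravel(); print("mod axis",f[2:].round(4),np.degrees(np.arctan(f[1]/f[0])).round(2))
to(.4806-.033*.99,.2118+.033*.13,.06,-8)
```

```text
stripe c [0.6359 0.1933] ang -7.63
[(192, 2), (194, 11), (195, 20), (202, 29), (203, 38)] [(296, 2), (296, 11), (296, 20), (295, 29), (295, 38)]
[0.6423 0.2296] 10.76
[0.6336 0.1612] -7.07
lip corners [[0.6106 0.2306 0.041 ]
 [0.6009 0.1621 0.041 ]
 [0.6108 0.2225 0.041 ]
 [0.6032 0.1685 0.041 ]]
mod axis [0.5208 0.2066] -7.86
cur tcp [0.5144 0.2077 0.1783] yaw -8.03 -> shift [-6.69  0.1  11.83] twist -0.03 j [-1.35  0.72  1.26  1.96 -0.8   1.08 -1.44] t 11.175
```

Call:
{"fn": "move_arm", "kwargs": {"rows": [-2.5, 0, 2, 0, -5, 0.1, 5, 0, -6.7, 0.1, 8.5, 0, -6.7, 0.1, 11.8, 0, -6.7, 0.1, 11.8, 0, -6.7, 0.1, 11.8, 0]}}

```text
clock: 11.92
tcp_pos: [0.4487, 0.2155, 0.0608]
orientation: [3.133, -0.221, 0.001]
contact_force: [0.2, 0.1, 0.2]
grip_width: 0.0854
gripper_force: 0.0
```

Run:
```python
from h import *
to(.448,.2164,.019,-8)
```

```text
cur tcp [0.4487 0.2155 0.0608] yaw -8.08 -> shift [-0.08 -0.08  4.18] twist -0.08 j [-1.36  0.79  1.09  2.16 -1.    0.84 -1.33] t 11.925
```

Call:
{"fn": "move_arm", "kwargs": {"rows": [0, 0, 2, 0, 0, -0.1, 3.5, 0, 0, -0.1, 4.2, 0, 0, -0.1, 4.2, 0]}}

```text
clock: 12.42
tcp_pos: [0.4484, 0.2168, 0.0183]
orientation: [3.134, -0.22, -0.0]
contact_force: [-0.3, -0.7, 0.4]
grip_width: 0.0853
gripper_force: 0.0
```

Call:
{"fn": "move_arm", "kwargs": {"rows": [0, 0, 0, 0, 0, 0, 0, 0, 0, 0, 0, 0, 0, 0, 0, 0, 0, 0, 0, 0, 0, 0, 0, 0], "fingers": 0, "newtons": 40}}

```text
clock: 13.18
tcp_pos: [0.4486, 0.2171, 0.0188]
orientation: [-3.133, 0.22, -0.001]
contact_force: [-1.3, 0.3, 5.8]
grip_width: 0.0412
gripper_force: 41.1
```

Run:
```python
from h import *
im,p=shot("wrist"); cv2.imwrite("pics/w5.png",im)
m=mask(im,5,16,150,110); m[:,:200]=0; m[:,320:]=0
vs=np.nonzero(m.any(1))[0]; print(vs.min(),vs.max())
mid=lambda v:onz(p,[[(np.nonzero(m[v])[0].min()+np.nonzero(m[v])[0].max())/2,v]],.0255)[0,:2]
qs=np.array([mid(v) for v in range(vs.min()+4,vs.max()-4)]); f=cv2.fitLine(qs.astype(np.float32),2,0,.01,.01).ravel(); print("mod axis",f[2:].round(4),np.degrees(np.arctan(f[1]/f[0])).round(2), "tip",mid(vs.min()+1))
y=blobs(mask(im[:,200:320],22,35,150,120),40); print([(b[0],b[1],b[2]) for b in y])
for x in(.448,.52): to(x,.1968-.1405*(x-.606),.02,-8)
```

```text
0 201
mod axis [0.5153 0.2074] -7.97 tip [0.54570765 0.20303476]
[]
cur tcp [0.4486 0.2171 0.0188] yaw -8.04 -> shift [-0.09 -0.18 -0.12] twist -0.04 j [-1.3   0.84  0.99  2.17 -1.09  0.78 -1.27] t 13.225
cur tcp [0.4486 0.2171 0.0188] yaw -8.04 -> shift [ 7.18 -0.19 -0.12] twist -0.04 j [-1.3   0.84  0.99  2.17 -1.09  0.78 -1.27] t 13.225
```

View pics/w5.png

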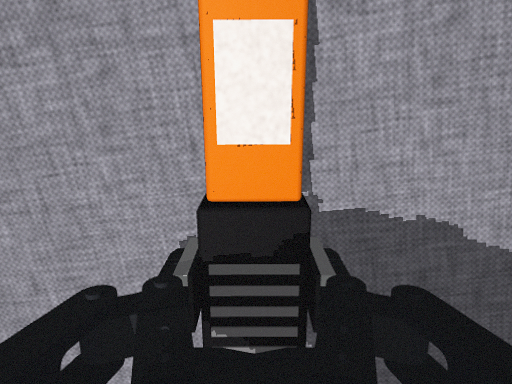

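Call:
{"fn": "move_arm", "kwargs": {"rows": [0, -0.1, -0.15, 0, 0.5, -0.18, -0.15, 0, 1.5, -0.18, -0.15, 0, 2.5, -0.18, -0.15, 0, 3.5, -0.18, -0.15, 0, 4.5, -0.18, -0.15, 0, 5.5, -0.18, -0.15, 0, 6.5, -0.18, -0.15, 0, 6.5, -0.18, -0.15, 0]}}

```text
clock: 14.35
tcp_pos: [0.5139, 0.2093, 0.0199]
orientation: [3.134, -0.221, 0.001]
contact_force: [-1.4, 0.4, -2.3]
grip_width: 0.0409
gripper_force: 40.6
```

Run:
```python
from h import *
im,p=shot("wrist"); cv2.imwrite("pics/w6.png",im)
o=r.get_obs(); print(o["contact_force"],o["moment"]); to(.52,.1968-.1405*(.52-.606),.02,-8)
```

```text
[-2.35735893e-04 -1.82487989e-01 -1.28762899e+00] [0.02447802 0.0335836  0.03256495]
cur tcp [0.5132 0.2094 0.0198] yaw -8.05 -> shift [ 0.68 -0.04 -0.02] twist -0.05 j [-1.19  0.89  0.99  2.04 -1.06  0.84 -1.27] t 14.4
```

View pics/w6.png

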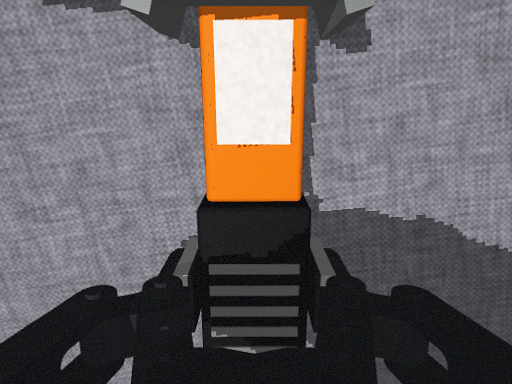

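The nose has entered the flare without force and sits about 3 px (~1 mm) right of the flare centre. I correct by 1 mm and push on.

Call:
{"fn": "move_arm", "kwargs": {"rows": [0.5, -0.08, 0, 0, 1.2, -0.08, 0, 0, 2, -0.08, 0, 0, 2.8, -0.08, 0, 0, 3.6, -0.08, 0, 0, 4.4, -0.08, 0, 0, 5, -0.08, 0, 0, 5.3, -0.08, 0, 0, 5.3, -0.08, 0, 0]}}

```text
clock: 15.52
tcp_pos: [0.5656, 0.2029, 0.0197]
orientation: [3.134, -0.22, -0.0]
contact_force: [0.3, -0.8, -1.7]
grip_width: 0.0412
gripper_force: 40.6
```

Call:
{"fn": "move_arm", "kwargs": {"rows": [0.2, 0, 0, 0, 0.4, 0, 0, 0, 0.5, 0, 0, 0, 0.6, 0, 0, 0, 0.6, 0, 0, 0]}}

```text
clock: 16.15
tcp_pos: [0.5715, 0.2022, 0.0198]
orientation: [-3.134, 0.22, -0.0]
contact_force: [-0.1, 0.8, -0.3]
grip_width: 0.0413
gripper_force: 40.6
```

Call:
{"fn": "move_arm", "kwargs": {"rows": [0.1, 0, 0, 0, 0.2, 0, 0, 0, 0.2, 0, 0, 0]}}

```text
clock: 16.52
tcp_pos: [0.5736, 0.2019, 0.0198]
orientation: [3.134, -0.22, 0.0]
contact_force: [-0.0, -0.0, -1.4]
grip_width: 0.0413
gripper_force: 40.6
```

Call:
{"fn": "move_arm", "kwargs": {"rows": [0.1, 0, 0, 0, 0.2, 0, 0, 0, 0.2, 0, 0, 0]}}

```text
clock: 16.9
tcp_pos: [0.5741, 0.2018, 0.0195]
orientation: [-3.133, 0.22, 0.005]
contact_force: [-5.5, 1.2, 1.3]
grip_width: 0.0412
gripper_force: 41.0
```

Run:
```python
from h import *
im,p=shot("wrist"); cv2.imwrite("pics/w7.png",im)
print(r.get_obs()["contact_force"],r.get_obs()["tcp_pos"]); m=mask(im,5,16,150,110); vs=np.nonzero(m[:,200:320].any(1))[0]; print(vs.min() if len(vs) else None,vs.max() if len(vs) else None,len(vs))
```

```text
[-5.26752388  1.00096459  1.1604206 ] [0.57409849 0.2018441  0.01949776]
None None 0
```

Contact comes at the expected depth, with no orange visible any more. I seat it slightly, lower it to the bench and release.

Call:
{"fn": "move_arm", "kwargs": {"rows": [0.1, 0, 0.05, 0, 0.2, 0, 0.1, 0, 0.2, 0, 0.1, 0]}}

```text
clock: 17.32
tcp_pos: [0.5742, 0.2018, 0.0189]
orientation: [-3.132, 0.219, 0.011]
contact_force: [-13.6, 1.9, 11.6]
grip_width: 0.0411
gripper_force: 42.3
```

Call:
{"fn": "move_arm", "kwargs": {"rows": [0, 0, 0, 0, 0, 0, 0, 0, 0, 0, 0, 0, 0, 0, 0, 0, 0, 0, -1, 0, 0, 0, -4, 0, 0, 0, -9, 0, 0, 0, -14, 0, 0, 0, -14, 0], "fingers": 1}}

```text
clock: 18.45
tcp_pos: [0.5798, 0.2011, 0.1633]
orientation: [-3.131, 0.221, -0.01]
contact_force: [-0.1, 0.9, -0.7]
grip_width: 0.0855
gripper_force: 0.0
```

Run:
```python
from h import *
im,p=shot("wrist"); cv2.imwrite("pics/w8.png",im)
b=blobs(mask(im,0,4,150,110),40); print("red",[(x[0],x[1],x[2],onz(p,x[1],.084).round(4)) for x in b])
to(.6465,.267,.16,-8)
```

```text
red [(2185, array([128.3, 116.3]), array([106,  91,  46,  51], dtype=int32), array([[0.6493, 0.2656, 0.084 ]]))]
cur tcp [0.5784 0.2014 0.1609] yaw -8.04 -> shift [ 5.82 -7.45  0.12] twist -0.04 j [-1.2   0.8   1.18  1.84 -0.84  1.1  -1.41] t 18.5
```

View pics/w8.png

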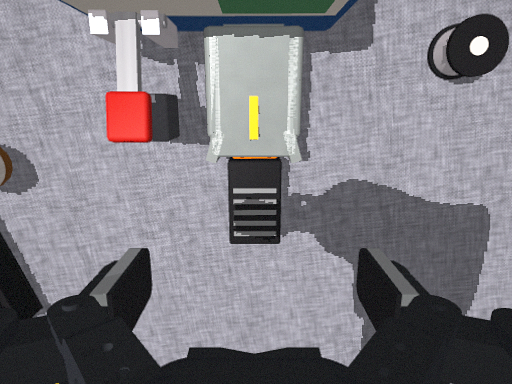

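The module is home: only the expected ~2 mm orange sliver shows at row 157, and its tail is outside. The red pad is at (128,116). Next I go over the pad with fingers shut.

Call:
{"fn": "move_arm", "kwargs": {"rows": [1.5, -2, 0, 0, 3, -4, 0, 0, 4.5, -6, 0, 0, 6, -7.4, 0, 0, 6, -7.4, 2, 0, 6, -7.4, 4, 0, 6, -7.4, 5.2, 0, 6, -7.4, 5.2, 0, 6, -7.4, 5.2, 0], "fingers": 0}}

```text
clock: 19.62
tcp_pos: [0.6474, 0.266, 0.1073]
orientation: [-3.134, 0.221, -0.001]
contact_force: [0.4, 1.0, 1.2]
grip_width: -0.0002
gripper_force: 0.0
```

Run:
```python
from h import *
to(.648,.266,.07,-8); print(r.get_obs()["grip_width"])
im,p=shot("wrist"); b=blobs(mask(im,0,4,150,110),40); print("red",[(x[0],x[1],x[2],onz(p,x[1],.084).round(4)) for x in b]); print(proj(p,[.648,.266,.084]))
```

```text
cur tcp [0.6474 0.266  0.1073] yaw -8.05 -> shift [ 0.06 -0.01  3.73] twist -0.05 j [-1.11  0.95  1.08  1.64 -0.92  1.13 -1.49] t 19.625
-0.00021751133778568184
red [(1317, array([248.1, 225.6]), array([223, 212,  53,  35], dtype=int32), array([[0.6594, 0.2666, 0.084 ]]))]
[[252.7532627  247.70903584]]
```

Call:
{"fn": "move_arm", "kwargs": {"rows": [0, 0, 0.8, 0, 0, 0, 1.4, 0, 0, 0, 2, 0, 0, 0, 2.6, 0, 0, 0, 3.2, 0, 0, 0, 3.5, 0, 0, 0, 3.5, 0]}}

```text
clock: 20.55
tcp_pos: [0.6466, 0.2665, 0.0717]
orientation: [-3.133, 0.22, 0.002]
contact_force: [-5.6, 1.7, 6.3]
grip_width: 0.0001
gripper_force: 4.0
```

Call:
{"fn": "move_arm", "kwargs": {"rows": [0, 0, 0.15, 0, 0, 0, 0.3, 0, 0, 0, 0.3, 0]}}

```text
clock: 20.92
tcp_pos: [0.6467, 0.2665, 0.071]
orientation: [-3.132, 0.22, 0.002]
contact_force: [-11.4, 0.3, 20.3]
grip_width: 0.0003
gripper_force: 11.1
```

It is on the stop: 20 N at tip height .057. I hold it, then lift off.

Call:
{"fn": "move_arm", "kwargs": {"rows": [0, 0, 0, 0, 0, 0, 0, 0, 0, 0, 0, 0, 0, 0, 0, 0, 0, 0, 0, 0, 0, 0, 0, 0, 0, 0, 0, 0, 0, 0, 0, 0]}}

```text
clock: 21.92
tcp_pos: [0.6468, 0.2665, 0.071]
orientation: [-3.132, 0.22, 0.002]
contact_force: [-11.6, 1.1, 19.3]
grip_width: -0.0001
gripper_force: 11.1
```

Call:
{"fn": "move_arm", "kwargs": {"rows": [0, 0, -1, 0, 0, 0, -2, 0, 0, 0, -3, 0, 0, 0, -5, 0, 0, 0, -8, 0, 0, 0, -12, 0, 0, 0, -15, 0, -6, 4, -15, 0, -10, 6, -15, 0, -10, 6, -15, 0]}}

```text
clock: 23.18
tcp_pos: [0.5357, 0.2189, 0.2185]
orientation: [-3.132, 0.225, 0.007]
contact_force: [1.1, 0.6, 0.3]
grip_width: 0.0005
gripper_force: 0.0
```

Run:
```python
from h import *
im,p=shot("wrist"); cv2.imwrite("pics/w9.png",im)
b=blobs(mask(im,0,4,150,110),40); print("red",[(x[0],x[1],onz(p,x[1],.084).round(4)) for x in b]); print(r.get_obs()["contact_force"],r.get_obs()["tcp_pos"])
```

```text
red [(1611, array([163.7,  45.9]), array([[0.6483, 0.2663, 0.084 ]]))]
[0.16211052 0.04987631 0.04281843] [0.53819466 0.2205054  0.21910932]
```

View pics/w9.png

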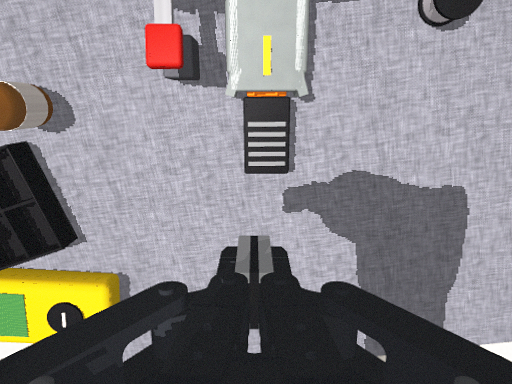

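The lever pad is back at rest at (164,46), measuring (.648,.266) on the z=.084 plane. The module is still home, with its shoulder at (267,95), and the arm is clear.

```bash
python3 -c "
from bench import r
print(r.hand_in())"
```

```text
the job is handed in; nothing more can be done
None
```

The module is fully home in the tester bay, the lever was pressed to its stop, held for just over a second and has sprung back up, and the job was handed in at about 23 s; the hand-in gave no verdict.

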